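# Open the spring jaw on the fan to its mark and hold it

### The arm

A 7-joint arm with a two-finger parallel gripper is mounted at the origin on a cart in front of the work surface, level with it; the furniture and walls round the work are solid. World frame = base frame: x ahead of the robot, y to its left, z up, the work surface at z = 0. Lengths are in m, angles in rad, forces in N, time in s.
With the tool pointing down it reaches from about 0.4 to 0.85 m from the base axis. Payload 10.4 kg.
Tool frame: the origin (TCP) lies on the centre line of the jaws, within the pads' length; the fingertips stand 11 mm ahead of it and the grasp point (between the pads) lies 8 mm behind it (tip_reach is the distance from the TCP to the fingertips, in m); z points along the fingers, y is the line along which they close (so a half turn about z gives the same grasp; the last joint's range is limited). The gripper opens to 85 mm and grips with 20 to 120 N. Pads are 22 mm wide; open, the fingers measure 114 mm over their backs; the gripper's body (76 mm by 85 mm) begins 54 mm behind the grasp point. The pads swing forward as they close: fully open they stand 13 mm farther back than shut.
Start: joints at [1.237, 0.332, -0.065, 1.46, 0.022, 1.35, -0.088], TCP at [0.191, -0.595, 0.242] pointing down, gripper open.
Joint ranges: [-2.6, 2.6], [-0.5, 2.12], [-1.47, 1.34], [0.16, 2.42], [-1.27, 4.41], [0.06, 2.06], [-2.6, 2.6]. Speed limits (rad/s): [2.22, 2.22, 2.79, 2.79, 3.14, 3.14, 3.14].

### API

Orientations are given as a unit quaternion [x, y, z, w].
In Python, from workcell import get_obs, camera, hand_in, tip_reach gives the robot as it stands. The module is installed in compiled form; this text tells all that it offers.
- The arm moves only by the tool move_arm, never from a script. Its argument "plan" is a list of rows, each an object with "delta_pos": the shift along the tool's x, y, z in m, a list of three; "turn": the turn, a rotation vector about the tool's x, y, z in rad, a list of three; "fingers": the closure, from 0 (fully open) to 1 (shut). A call has 1 to 12 rows; each row is the pose to reach, as a shift and turn from the pose commanded when the call began, along the tool's axes at that moment; what a row does not reach only later rows make up. A row lasts 1/8 s, in which the tool goes at most 62.5 mm and 10.7 degrees, less where a joint would pass 70% of its speed; a pose out of reach is approached as far as the arm can. A call with a gripper value outside its range is refused whole. The fingers move at their own pace and stop on an object; "force" is the grip in N (left out, the last holds). Time passes only in rows, so rows that repeat a pose let the fingers close. It gives the time, the measured TCP pose, the force, the opening and the grip force at its end, in the units of the state.
- get_obs(): the state, without advancing time (a new reading comes with each control period).
- camera(name): name is "scene" or "top"; returns a dict with "color" (400x640x3 uint8, red, green, blue), "range_z" (400x640 float32, m along the optical axis (not along the pixel's ray), 0 where there is no reading), "fx", "fy", "cx", "cy" (pixels), "R" (3x3) and "t" (3): a world point X has camera coordinates R X + t. Camera axes: x right, y down, z forward; pixel columns grow to the right and rows downward; lengths in m; the calibration is good to about 2 mm. A picture is of the moment at which its call begins.
- hand_in(): hands the job in; it is judged then, once.
The state is a dict: "clock": time; "joint_pos": joint angles; "joint_velocities": joint speeds; "tau": joint torques, N m; "position": TCP position; "ee_rot": TCP orientation; "ft_force": force on the tool from outside, world axes, zero at the start; "torque": the same for the moment, N m; "grip_width": opening from 0.0 (shut) to 1.0 (fully open); "grasp_force": force on a finger pad.
Only numpy, scipy, OpenCV 4.12 (cv2) and the standard library are available. Lean on these libraries where they do the work, as an engineer would, in place of code of your own. Each camera call takes 0.05 s, during which the arm holds its last target. There are 200 camera calls.

### The job

The square fan is clamped in one of the two spring-jaw stations of the holder, the circuit board in the other. See which station has the fan, pull that station's jaw back by its upright handle until the index blade on its side is level with that station's pointer, and keep holding it there against the spring so that I can lift the fan out: finish while still holding it. Leave the other jaw clamped, the pointers as they are set, the fan and board lying where they are, and the things round the holder alone.

Things in the scene. Friction and masses are not known exactly. Their poses are not given: they have to be found in the camera images.
- holder: fixed two-station holder, plate 235 x 215 x 22 mm (x -145 to +90 mm). Origin at bench level midway between the stations; x points from the handles to the fixed fences, y to the left station, z up. Stations at y = +55 (left), -55 mm (right). A part lies on the plate, middle at x = +54 mm, clamped between fence (x = +75) and jaw. Jaws and pointers slide along x; opening is toward -x (the robot)
- jaw_left: left sliding jaw with handle, axes as holder's. Origin on the station's centre line at bench level: holder x = 0 when shut empty, -10 to -12 mm on a part, -70 at the stop. A spring draws it shut (+x) with 5 N plus 0.12 N per mm; it closes when let go. Deck 42 mm above bench; jaw block 46 high, face 45 mm ahead of origin. Spring barrel (top 42 mm high) 28 mm to its -y side
- handle_left (a point): grip point of the left jaw's upright black handle, 84 mm above the bench, 10 mm under its top. The handle is a plate 12 mm thick along the holder's x, 34 mm wide along y, from 46 to 94 mm above the bench, 55 mm on the -x side of the jaw's origin, moving with the jaw; over 70 mm is free between it and the jaw block
- index_left (a point): outer tip of the index blade, a steel blade 3 mm wide along x and 8 mm high on the outer (+y) side of the left jaw's carriage, 40 mm above the bench; at the jaw's origin along x, moves with the jaw
- pointer_left: the mark for the left jaw: pointer clamped on the scale bar at the station's outer (+y) side (20 N would shift it), axes as holder's; dark shoe 14 mm wide, steel tongue 8 mm wide along x pointing at the carriage. Origin on the station's centre line at bench level, level along x with the tongue's middle; set 30 to 60 mm on the -x side of the holder's origin
- mark_left (a point): middle of the left pointer's tongue tip, 40 mm above the bench. The jaw is at the mark when index_left is level with this along the holder's x (across, they stay about 2 mm apart in y and never touch)
- jaw_right: right sliding jaw with handle, axes as holder's. Origin on the station's centre line at bench level: holder x = 0 when shut empty, -10 to -12 mm on a part, -70 at the stop. A spring draws it shut (+x) with 5 N plus 0.12 N per mm; it closes when let go. Deck 42 mm above bench; jaw block 46 high, face 45 mm ahead of origin. Spring barrel (top 42 mm high) 28 mm to its +y side
- handle_right (a point): grip point of the right jaw's upright black handle, 84 mm above the bench, 10 mm under its top. The handle is a plate 12 mm thick along the holder's x, 34 mm wide along y, from 46 to 94 mm above the bench, 55 mm on the -x side of the jaw's origin, moving with the jaw; over 70 mm is free between it and the jaw block
- index_right (a point): outer tip of the index blade, a steel blade 3 mm wide along x and 8 mm high on the outer (-y) side of the right jaw's carriage, 40 mm above the bench; at the jaw's origin along x, moves with the jaw
- pointer_right: the mark for the right jaw: pointer clamped on the scale bar at the station's outer (-y) side (20 N would shift it), axes as holder's; dark shoe 14 mm wide, steel tongue 8 mm wide along x pointing at the carriage. Origin on the station's centre line at bench level, level along x with the tongue's middle; set 30 to 60 mm on the -x side of the holder's origin
- mark_right (a point): middle of the right pointer's tongue tip, 40 mm above the bench. The jaw is at the mark when index_right is level with this along the holder's x (across, they stay about 2 mm apart in y and never touch)
- fan: small square black cooling fan, 40 x 40 x 10 mm, lying flat in the left or the right station. Origin at the middle of its underside, z up
- board: small blue amplifier board with a round brass-coloured connector, 42 x 72 x 15 mm, lying flat in the other station. Origin at the middle of its underside
- strip: bystander: white four-way terminal strip, 22 x 48 x 18 mm, on the bench left of the holder. Origin at the middle of its underside
- clamp_ferrite: bystander: black plastic ferrite clamp, 20 x 32 x 18 mm, on the bench right of the holder. Origin at the middle of its underside
- reel: bystander: green and white solder reel, 60 mm across and 29 mm high, lying flat at the right front of the bench. Origin at the middle of its underside
Mind the look-alikes: they are no part of the job. Several things have the shape of the fan; the one meant has the colours described above. What is shaped like the board but red is not meant.

How it is judged:
By the outcome, as a careful person would: the job done as asked, in the order asked, and still so for the second after the job is handed in, while the arm keeps its last pose, push and grip.
It also fails if it takes over 32 s, if anything falls off the work surface, if the arm or the gripper's body presses on something with over 40 N, if the wrist force passes 120 N, or if a joint passes its speed limit or range.

## Working session

There is one attempt and no reset: what is moved stays moved. The work goes in short steps, Python scripts to look and compute and a tool call to move; the robot and the scene stay as the last step left them, time stands still between calls to the robot, and variables do not carry over. Pictures are saved under pics/ and viewed, at most 10 in all, crops included, and the job is handed in when it is done.

Besides the shell and the picture viewer there is one more tool, called after "Call:" by a JSON object that holds its "name" and its "arguments". move_arm: Moves the arm, as the interface text tells. Its arguments: {"type":"object","properties":{"plan":{"type":"array","items":{"type":"object","properties":{"delta_pos":{"type":"array","items":{"type":"number"}},"turn":{"type":"array","items":{"type":"number"}},"fingers":{"type":"number"}}}},"force":{"type":"number"}},"required":["plan"]}

```bash
mkdir -p pics
cat > h.py <<'E'
import numpy as np, cv2
from workcell import get_obs, camera
def snap(name,f):
    c=camera(name); np.savez(f'pics/{f}.npz',**c); cv2.imwrite(f'pics/{f}.png',c['color'][:,:,::-1]); return c
def load(f): return dict(np.load(f'pics/{f}.npz'))
def px2w(c,u,v,z=None):
    """world point by depth, or by intersecting ray with plane z"""
    d=np.array([(u-c['cx'])/c['fx'],(v-c['cy'])/c['fy'],1.]); R,t=c['R'],c['t']
    o=-R.T@t; w=R.T@d
    s=float(c['range_z'][int(round(v)),int(round(u))]) if z is None else (z-o[2])/w[2]
    return o+s*w
def crop(c,f,u0,v0,u1,v1,k):
    cv2.imwrite(f'pics/{f}.png',cv2.resize(c['color'][v0:v1,u0:u1,::-1],None,fx=k,fy=k,interpolation=cv2.INTER_CUBIC))
E
python3 - <<'E'
from h import *
for n in('top','scene'):
    c=snap(n,n+'1'); print(n,-c['R'].T@c['t'],c['fx'])
o=get_obs(); print({k:np.round(v,3) for k,v in o.items()})
E
```

```text
top [ 0.26726452 -0.06456962  1.41061515] 520.7060269073319
scene [0.01748401 0.85408978 0.67895715] 416.297659993233
{'clock': np.float64(0.1), 'joint_pos': array([ 1.237,  0.333, -0.065,  1.461,  0.022,  1.35 , -0.089]), 'joint_velocities': array([ 0.001, -0.002,  0.001, -0.002,  0.001,  0.001, -0.   ]), 'tau': array([ 2.0000e-03, -6.2674e+01,  5.0000e-02, -3.9243e+01,  1.6000e-02,
        7.0000e-03, -0.0000e+00]), 'position': array([ 0.191, -0.595,  0.242]), 'ee_rot': array([ 0.988,  0.155, -0.   , -0.001]), 'ft_force': array([ 0.041, -0.646,  0.198]), 'torque': array([ 0.006, -0.003,  0.023]), 'grasp_force': np.float64(0.0), 'grip_width': np.float64(0.994)}
```

View pics/top1.png

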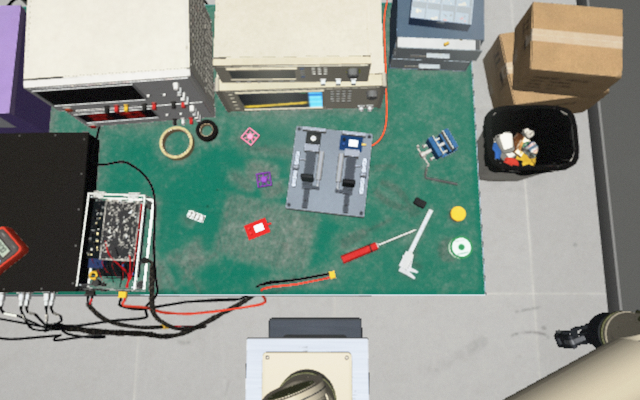

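View pics/scene1.png

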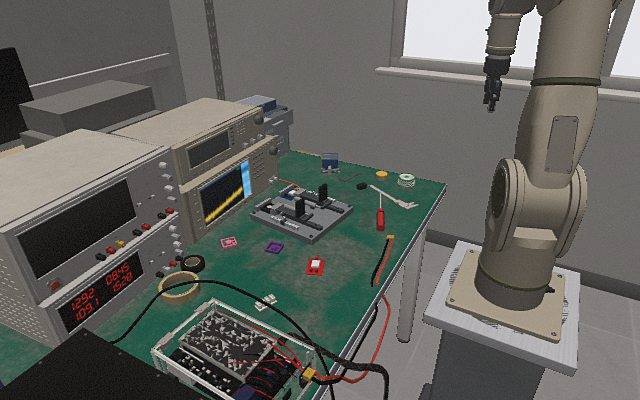

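The fan (black, near 314,138) is in the left station and the blue board (352,142) in the right. Next I'll look at crops from both views.

Run:
```python
from h import *
c=load('top1'); crop(c,'topc',280,120,380,220,6)
s=load('scene1'); crop(s,'scenec',245,175,355,245,7)
for n,p in dict(handle=(306,181),plateFL=(288,209),plateFR=(365,214)).items(): print(n,px2w(c,*p).round(4))
```

```text
handle [0.5613 0.0026 0.0423]
plateFL [0.4917 0.0536 0.0022]
plateFR [ 0.477  -0.1569  0.0022]
```

View pics/topc.png

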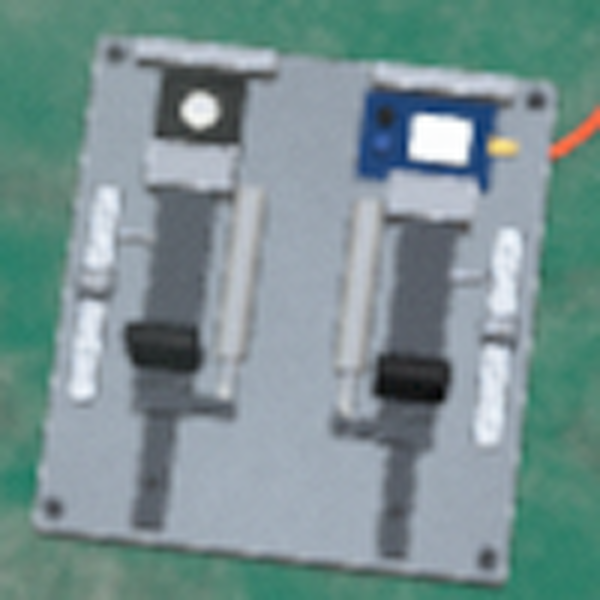

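View pics/scenec.png

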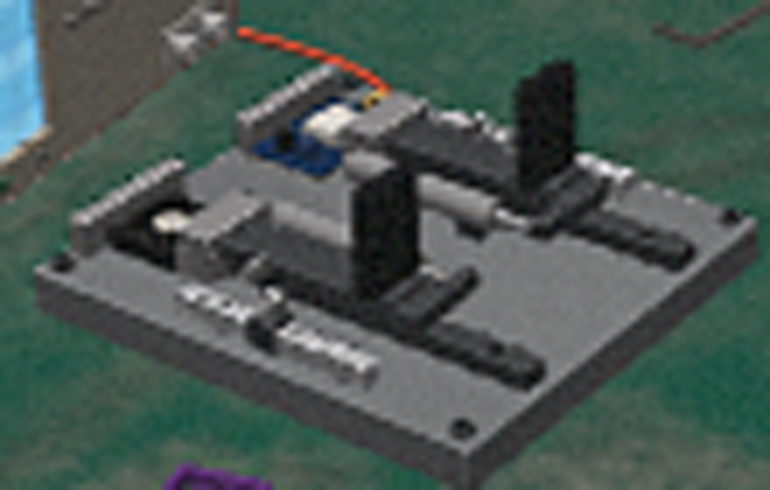

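The crops show the fan in the left station. In the top crop the left index blade is at about (137,238), the pointer shoe at (95,285) and the left handle at (164,345). I'll fit the holder pose from its plate corners, then rectify both views at index height.

```bash
cat >> h.py <<'E'
def proj(c,X):
    p=np.asarray(X)@c['R'].T+c['t']; return np.stack([c['fx']*p[...,0]/p[...,2]+c['cx'],c['fy']*p[...,1]/p[...,2]+c['cy']],-1)
def hol2w(P,H):
    x,y,a=P; H=np.asarray(H,float); C,S=np.cos(a),np.sin(a)
    return np.stack([x+C*H[...,0]-S*H[...,1],y+S*H[...,0]+C*H[...,1],H[...,2]],-1)
def rect(c,P,z,x0,x1,y0,y1,k=4000):
    """view of plane z, holder x up / y left, k px per m"""
    xs=np.arange(x1,x0,-1/k); ys=np.arange(y1,y0,-1/k); X,Y=np.meshgrid(xs,ys,indexing='ij')
    m=proj(c,hol2w(P,np.stack([X,Y,0*X+z],-1))).astype(np.float32)
    return cv2.remap(c['color'][:,:,::-1].copy(),m[...,0],m[...,1],cv2.INTER_CUBIC)
E
python3 - <<'E'
from h import *
from scipy.optimize import least_squares
c=load('top1'); s=load('scene1')
H=np.array([[.09,.1075,.022],[.09,-.1075,.022],[-.145,-.1075,.022],[-.145,.1075,.022]])
T=np.array([[100,37],[553,80],[503,580],[35,530]])/6-.5+[280,120]
S=np.array([[36,270],[465,455],[757,222]])/7-.5+[245,175]; HS=H[[0,3,2]]
f1=lambda P:(proj(c,hol2w(P,H))-T).ravel()
f2=lambda P:(proj(s,hol2w(P,HS))-S).ravel()
for n,f in dict(top=f1,scene=f2,both=lambda P:np.r_[f1(P),f2(P)]).items():
    r=least_squares(f,[.63,-.04,0]); print(n,r.x.round(4),np.abs(r.fun).max().round(2))
P=r.x; np.save('P.npy',P)
# heights from two views: handle top (left), triangulated
def tri(a,b):
    A=[];B=[]
    for q,(u,v) in ((c,a),(s,b)):
        d=q['R'].T@np.array([(u-q['cx'])/q['fx'],(v-q['cy'])/q['fy'],1]);o=-q['R'].T@q['t'];d/=np.linalg.norm(d);M=np.eye(3)-np.outer(d,d);A.append(M);B.append(M@o)
    return np.linalg.solve(A[0]+A[1],B[0]+B[1])
def back(w): x,y,a=P;d=w[:2]-[x,y];return np.array([np.cos(a)*d[0]+np.sin(a)*d[1],-np.sin(a)*d[0]+np.cos(a)*d[1],w[2]])
t=lambda u,v:(280+u/6-.5,120+v/6-.5); sc=lambda u,v:(245+u/7-.5,175+v/7-.5)
for n,a,b in [('handleL top +y -x corner',t(125,345),sc(355,178)),('handleL top -y',t(203,327),sc(418,160)),('handleL top +y +x',t(126,323),sc(355,170)),('index',t(122,237),sc(258,278)),('shoe',t(95,285),sc(268,325))]:
    w=tri(a,b);print(n,w.round(4),back(w).round(4))
a=rect(c,P,.040,-.075,.0,.04,.11,); b=rect(s,P,.040,-.075,.0,.04,.11)
cv2.imwrite('pics/r1.png',np.hstack([cv2.resize(a,None,fx=1.3,fy=1.3),cv2.resize(b,None,fx=1.3,fy=1.3)]))
E
```

```text
top [ 0.6236 -0.0626 -0.1132] 0.82
scene [ 0.6208 -0.0631 -0.1265] 0.87
both [ 0.6228 -0.0628 -0.1152] 1.41
handleL top +y -x corner [0.5621 0.0158 0.1019] [-0.0694  0.0711  0.1019]
handleL top -y [ 0.5643 -0.0208  0.093 ] [-0.0629  0.035   0.093 ]
handleL top +y +x [0.5678 0.0136 0.1039] [-0.0635  0.0696  0.1039]
index [0.619  0.018  0.0416] [-0.0131  0.0798  0.0416]
shoe [0.6021 0.0321 0.0308] [-0.0315  0.0919  0.0308]
```

View pics/r1.png

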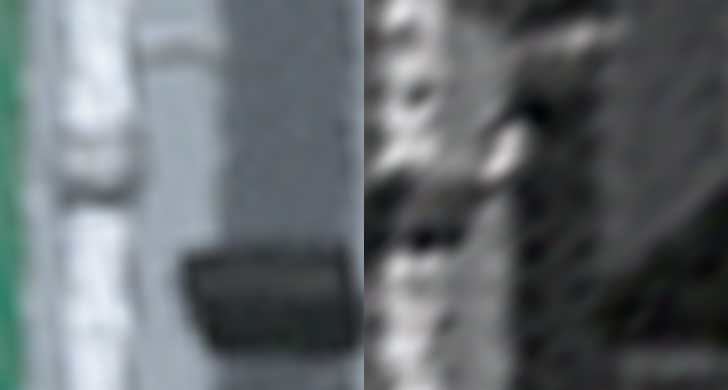

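Both views agree: the index is at holder x of about -11 mm and the pointer about 22 mm further back. The handle top centre is near (0.563, -0.002), with its height measured at about 0.094. I'll move to hover above the handle.

Call:
{"name": "move_arm", "arguments": {"plan": [{"delta_pos":[0.536,-0.451,0.04],"turn":[0,0,-1.145],"fingers":0},{"delta_pos":[0.536,-0.451,0.04],"turn":[0,0,-1.145],"fingers":0},{"delta_pos":[0.536,-0.451,0.04],"turn":[0,0,-1.145],"fingers":0},{"delta_pos":[0.536,-0.451,0.04],"turn":[0,0,-1.145],"fingers":0},{"delta_pos":[0.536,-0.451,0.04],"turn":[0,0,-1.145],"fingers":0},{"delta_pos":[0.536,-0.451,0.04],"turn":[0,0,-1.145],"fingers":0},{"delta_pos":[0.536,-0.451,0.04],"turn":[0,0,-1.145],"fingers":0},{"delta_pos":[0.536,-0.451,0.04],"turn":[0,0,-1.145],"fingers":0},{"delta_pos":[0.536,-0.451,0.04],"turn":[0,0,-1.145],"fingers":0},{"delta_pos":[0.536,-0.451,0.04],"turn":[0,0,-1.145],"fingers":0},{"delta_pos":[0.536,-0.451,0.04],"turn":[0,0,-1.145],"fingers":0},{"delta_pos":[0.536,-0.451,0.04],"turn":[0,0,-1.145],"fingers":0}]}}

```text
clock: 1.6
position: [0.5642, 0.003, 0.2017]
ee_rot: [0.745, 0.667, 0.001, -0.001]
ft_force: [0.2, 0.5, 0.5]
grip_width: 1.001
grasp_force: 0.0
```

Call:
{"name": "move_arm", "arguments": {"plan": [{"delta_pos":[0,0,0.05],"turn":[0,0,0],"fingers":0},{"delta_pos":[0,0,0.08],"turn":[0,0,0],"fingers":0},{"delta_pos":[0,0,0.08],"turn":[0,0,0],"fingers":0},{"delta_pos":[0,0,0.08],"turn":[0,0,0],"fingers":0}]}}

```text
clock: 2.1
position: [0.5641, -0.0021, 0.1236]
ee_rot: [0.747, 0.665, 0.0, 0.001]
ft_force: [0.9, 0.2, 0.9]
grip_width: 1.0
grasp_force: 0.0
```

Run:
```python
from h import *
o=get_obs(); print(o['position'].round(4),o['ee_rot'].round(4))
c=snap('top','top2'); s=snap('scene','scene2'); a=c['color'][100:240,260:400,::-1]; b=s['color'][140:250,240:375,::-1]
cv2.imwrite('pics/v2.png',np.hstack([cv2.resize(a,(400,400),interpolation=2),cv2.resize(b,(400,400*110//135),interpolation=2) if 0 else cv2.resize(b,(400,400),interpolation=2)]))
```

```text
[ 0.5641 -0.0021  0.1236] [7.468e-01 6.651e-01 4.000e-04 5.000e-04]
```

View pics/v2.png

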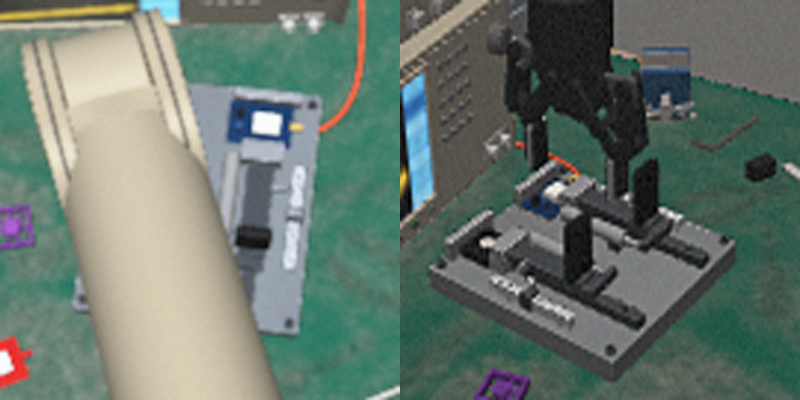

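The open fingers straddle the left handle (scene crop: tips at 535,165 and 617,195, handle at 578,240). The arm hides the left station from the top camera. I'll descend and grip.

Call:
{"name": "move_arm", "arguments": {"force": 40, "plan": [{"delta_pos":[0,0,0.025],"turn":[0,0,0],"fingers":0},{"delta_pos":[0,0,0.047],"turn":[0,0,0],"fingers":0},{"delta_pos":[0,0,0.047],"turn":[0,0,0],"fingers":0},{"delta_pos":[0,0,0.047],"turn":[0,0,0],"fingers":1},{"delta_pos":[0,0,0.047],"turn":[0,0,0],"fingers":1},{"delta_pos":[0,0,0.047],"turn":[0,0,0],"fingers":1},{"delta_pos":[0,0,0.047],"turn":[0,0,0],"fingers":1},{"delta_pos":[0,0,0.047],"turn":[0,0,0],"fingers":1},{"delta_pos":[0,0,0.047],"turn":[0,0,0],"fingers":1}]}}

```text
clock: 3.32
position: [0.5644, -0.0019, 0.0757]
ee_rot: [0.747, 0.665, 0.001, 0.001]
ft_force: [5.7, -0.6, -0.1]
grip_width: 0.133
grasp_force: 40.9
```

```bash
cat >> h.py <<'E'
def avg(f,n=12):
    cs=[camera('scene') for _ in range(n)]; c=cs[0]; c['color']=np.mean([k['color'] for k in cs],0).astype(np.float32); np.savez(f'pics/{f}.npz',**c); return c
E
python3 - <<'E'
from h import *
o=get_obs(); print({k:np.round(o[k],4) for k in('clock','position','ft_force','grip_width','grasp_force')})
s=avg('s3'); P=np.load('P.npy'); t=load('top1')
a=rect(t,P,.040,-.065,.005,.065,.105,8000); b=rect(s,P,.040,-.065,.005,.065,.105,8000)
r=b; b=np.clip(b,0,255).astype(np.uint8)
r=s['color'][195:230,265:310,::-1]; r=np.clip(cv2.resize(r,None,fx=4.4,fy=560/35,interpolation=2),0,255).astype(np.uint8)
# ticks every 10 mm
for im in(a,b):
    for k in range(0,70,10): im[int((5+k)*8),:12]=(0,0,255)
cv2.imwrite('pics/r3.png',np.hstack([a,b]))
E
```

```text
{'clock': np.float64(3.325), 'position': array([ 0.5644, -0.0019,  0.0757]), 'ft_force': array([ 5.7347, -0.5812, -0.1333]), 'grip_width': np.float64(0.1333), 'grasp_force': np.float64(40.8752)}
```

View pics/r3.png

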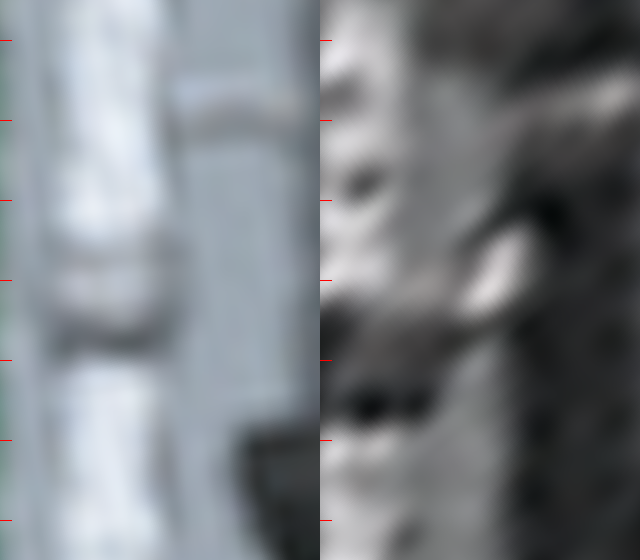

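Grip is good: about 11.3 mm opening at 40 N. In the rectified pair, the top view has the index near row 108 and the pointer near row 294. The scene view has the index near (515,112) and the tongue tip bright at (500,270). I'll take profiles to refine the offset.

Run:
```python
from h import *
P=np.load('P.npy'); t=load('top1'); t['color']=t['color'].astype(np.float32); s=load('s3')
def prof(c,y0,y1,z,x0=-.05,x1=.005):
    return rect(c,P,z,x0,x1,y0,y1,1000).mean((1,2)).round(0).astype(int)
x=np.arange(5,-50,-1)
print('x       ',*[f'{v:4d}' for v in x])
for n,c,y0,y1 in [('T idx',t,.072,.081),('T plate',t,.078,.082),('T tip',t,.082,.086),('T shoe',t,.087,.097)]:
    print(f'{n:8s}',*[f'{v:4d}' for v in prof(c,y0,y1,.042)])
# scene: raw pixel patch, averaged
print(s['R'].round(3).tolist(), s['t'].round(4).tolist())
for nm,p in dict(idx=[-.0105,.081,.04],tongue_m33=[-.033,.084,.04],m36=[-.036,.084,.04],up=[-.033,.084,.044]).items(): print(nm,proj(s,hol2w(P,p)).round(2))
g=s['color'].mean(2).round(0).astype(int)
print('cols',*range(270,292))
for v in range(204,228): print(v,*[f'{q:3d}' for q in g[v,270:292]])
```

```text
x           5    4    3    2    1    0   -1   -2   -3   -4   -5   -6   -7   -8   -9  -10  -11  -12  -13  -14  -15  -16  -17  -18  -19  -20  -21  -22  -23  -24  -25  -26  -27  -28  -29  -30  -31  -32  -33  -34  -35  -36  -37  -38  -39  -40  -41  -42  -43  -44  -45  -46  -47  -48  -49
T idx     167  167  167  167  167  168  167  166  165  169  176  181  178  170  158  148  142  142  149  159  168  170  168  167  167  167  167  167  167  168  168  167  166  165  164  164  165  165  165  164  165  165  166  168  169  169  169  168  169  171  170  166  161  152  140
T plate   165  165  166  166  166  166  166  166  165  167  175  184  184  177  166  155  147  143  146  155  164  167  166  164  164  164  165  166  167  167  165  162  159  159  159  159  158  157  156  154  155  157  160  163  164  164  165  166  166  167  168  168  168  167  167
T tip     179  184  186  187  186  184  182  179  177  176  175  176  175  170  166  162  159  158  160  164  169  174  179  184  188  189  187  182  175  166  155  149  145  146  150  151  149  145  137  129  121  115  113  115  124  135  151  163
[... 2106 characters left out ...]
 122 214 112  67  80  80  70  48  40 115 124 124 127 132
221 129 128 126 125 118 101  91  90  93 110  47  28  56  84  39  45 170 148 121 119 123 124
222 110 134 131 128 125 126  92  96 110 101  50  33  36  34 109 208 159 136 156 161  93 111
223  66  63  89 128 130 127 124 124 127 125  61  34  35  32  70 119 165 201 197 193 192 129
224  66  65  66  62  82 118 138 133 129 132 110  62  31  27  70  94  99  84 139 213 204 194
225  67  67  68  65  65  67  65  95 133 135 132 133 111  62  76  98  92  89  94 102 113 114
226  65  67  68  67  67  67  66  67  63  86 126 134 134 129 128 126 118 100  89  89  93  92
227  68  66  67  66  66  66  68  67  67  68  63  69 113 139 134 129 127 126 126 101  97  90
```

The profiles suggest the grip already drew the jaw back a few mm, since the tool feels the spring at 5.7 N. I'll measure that shift in the scene view before pulling.

Run:
```python
from h import *
s=load('s3'); a=np.mean([load(f)['color'].astype(np.float32) for f in('scene1','scene2')],0).mean(2); g=s['color'].mean(2)
print('pre'); 
for v in range(206,226): print(v,*[f'{int(q):3d}' for q in a[v,270:290]])
P=np.load('P.npy')
def shift(u0,v0,u1,v1):
    best=[]
    d=(proj(s,hol2w(P,[-.02,.06,.04]))-proj(s,hol2w(P,[-.01,.06,.04])))/10
    for k in np.arange(-2,10,.25):
        M=np.float32([[1,0,d[0]*k],[0,1,d[1]*k]])
        w=cv2.warpAffine(a,M,(640,400),flags=cv2.INTER_LINEAR)
        best.append((np.abs(w-g)[v0:v1,u0:u1].mean(),k))
    return sorted(best)[:3]
print('jawblock',shift(270,200,284,209)); print('index',shift(276,210,284,215)); print('fixed bar',shift(270,215,278,221))
```

```text
pre
206 205 184 146 139 141 140 139 139 159 105  68  60  62  74 103 120 127 135 143 150
207 197 157 140 142 138 141 144 163  77  42  73  69  69  67  93  74  85 112 125 133
208  55  85 147 152 145 157 102  70  55  65  65  71  69  65  66  64  66  67  77 104
209  63  69  77  63 124  62  58  82  71  72  69  65  68  69  68  64  64  67  67  64
210  87  95  74  67  80  62  51  44  61  76  74  68  68  68  68  69  69  67  69  63
211  77  82  75  74  77  96  46  34  36  28  36  61 108  83  70  68  67  67  70  69
212  75  78  77  79  59  65  66  52  33  26  83 155  79  53  78  73  73  72  65  68
213  69  75  72  73  76  67  67  51  32  66 111  81  69  54  33  42  74  76  71  69
214 114  96  86  70  74  59  56  73  70 101  73  63  53  36  31  33  40  35  58  78
215 119 116 134 110  80  89 119 124 124 118  94  58  25  19  23  31  45  38  42  29
216 141 187 191 196 179 142 119 119 120 122 123 127  66 170 139  70  36  38  34  40
217  84 149 216 121 131 185 175 142 114 114 117 121  97 128 209  88  44  35  26  38
218 105  93  77 104 161 203 154  88 178 132 130 124 142 117  84  61 127 104  75  54
219 
[... 295 characters left out ...]
  35  34  34 107 207 156 132 156 156
223  64  64  88 127 127 124 122 122 125 122  62  31  33  34  67 117 162 194 193 189
224  66  60  65  60  77 117 137 129 129 129 107  61  29  25  67  92  96  83 139 210
225  69  68  64  61  62  68  60  95 131 131 130 135 106  58  70  96  90  87  90  99
jawblock [(np.float32(2.599427), np.float64(0.0)), (np.float32(3.2025075), np.float64(0.25)), (np.float32(3.3280578), np.float64(-0.25))]
index [(np.float32(1.7729166), np.float64(0.0)), (np.float32(2.5093255), np.float64(-0.25)), (np.float32(2.577801), np.float64(0.25))]
fixed bar [(np.float32(2.3819437), np.float64(0.0)), (np.float32(3.131897), np.float64(-0.25)), (np.float32(3.5060682), np.float64(0.25))]
```

The jaw has not moved. I'll pull 20 mm, then compare the index with the tongue directly where they are adjacent.

Call:
{"name": "move_arm", "arguments": {"plan": [{"delta_pos":[0,-0.005,0],"turn":[0,0,0],"fingers":1},{"delta_pos":[0,-0.01,0],"turn":[0,0,0],"fingers":1},{"delta_pos":[0,-0.015,0],"turn":[0,0,0],"fingers":1},{"delta_pos":[0,-0.02,0],"turn":[0,0,0],"fingers":1},{"delta_pos":[0,-0.02,0],"turn":[0,0,0],"fingers":1},{"delta_pos":[0,-0.02,0],"turn":[0,0,0],"fingers":1}]}}

```text
clock: 4.68
position: [0.5449, 0.0005, 0.0758]
ee_rot: [0.747, 0.665, 0.001, 0.001]
ft_force: [7.9, 0.2, -1.8]
grip_width: 0.132
grasp_force: 40.5
```

Run:
```python
from h import *
o=get_obs(); print({k:np.round(o[k],4) for k in('clock','position','ft_force','grip_width','grasp_force')})
s=avg('s4',8); a=load('s3')
f=lambda c:cv2.resize(np.clip(c['color'][200:230,264:300,::-1],0,255).astype(np.uint8),None,fx=11,fy=11,interpolation=cv2.INTER_NEAREST)
cv2.imwrite('pics/v4.png',np.hstack([f(a),f(s)]))
g=s['color'].mean(2)
for v in range(206,226): print(v,*[f'{int(q):3d}' for q in g[v,270:292]])
```

```text
{'clock': np.float64(4.675), 'position': array([5.449e-01, 5.000e-04, 7.580e-02]), 'ft_force': array([ 7.9148,  0.1597, -1.7928]), 'grip_width': np.float64(0.1324), 'grasp_force': np.float64(40.47)}
206 213 234  99  15  20  19  23  21  50 121 136 139 142 142 142 144 160 103  87 146 150 150
207 137  90  39  48  41  36  20  21 170 148 140 142 141 143 146 165  79  50  83 133 146 148
208  32  26  26  41  28   8  61 137 147 143 142 142 144 158 104  70  59  60  74 108 122 130
209  12  46  48  32  18 199 165 149 147 141 143 148 164  77  41  76  69  69  69  68  67  88
210  32  37  29  18   4  63  89 126 151 149 159 103  70  59  64  67  69  69  67  68  68  66
211  27  24  11   9  61  71  72  75  65 128  67  59  84  73  69  69  70  69  70  68  68  67
212  17  12  58 128 122  93  92  75  69  82  63  45  43  58  79  74  71  67  67  70  69  70
213   7  52 122 129 129  83  74  75  75  70  91  65  38  35  31  38  60 108  78  70  70  70
214 130 125 125 123 128  81  73  75  78  88  71  67  55  36  26  42 215 107  62  81  75  74
215 121 116 131 120 121  76  67  73  75  79  67  66  49  24  61 105  87  
[... 238 characters left out ...]
 183 139 135 127 148 118  86  58 128 101  76  55  33  34
219 106 117  92  93  97  89 156 216 205 198 204 154 119  78  62  59  93 124 126 129 109  60
220 125 125 114 100  91  89  96  79 121 213 110  66  79  79  71  48  41 115 123 123 126 131
221 129 127 127 124 119 101  92  90  93 110  47  28  55  83  40  45 169 148 121 118 122 124
222 109 133 131 128 126 127  91  97 110 101  49  32  37  34 109 208 160 136 156 160  91 110
223  67  64  88 127 129 127 123 125 125 123  62  32  35  33  69 120 165 198 197 193 191 127
224  66  62  65  60  81 118 138 132 128 132 110  61  33  28  71  93  98  81 139 212 205 195
225  66  68  69  65  64  67  65  97 132 135 133 133 112  60  74  96  92  89  93 101 113 114
```

View pics/v4.png

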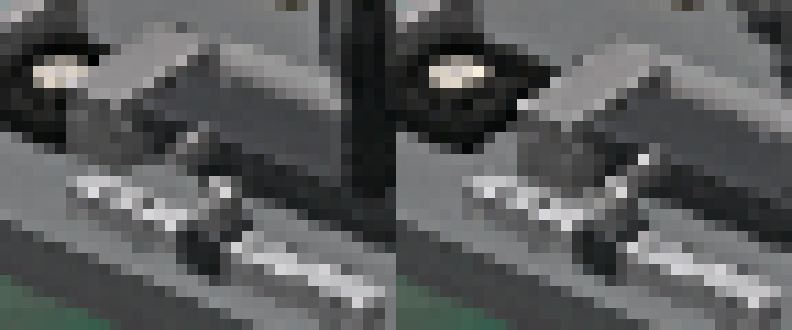

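The index (bright at 286,214) now sits next to the tongue (283.8,216.5), but the scene view alone doesn't settle it to the millimetre. I'll lean the gripper sideways about the pad axis, keeping the grip, so the top camera can see the index and pointer.

Call:
{"name": "move_arm", "arguments": {"plan": [{"delta_pos":[0.0007,0,0],"turn":[0,0.08,0],"fingers":1},{"delta_pos":[0.0013,0,0],"turn":[0,0.17,0],"fingers":1},{"delta_pos":[0.002,0,-0.0002],"turn":[0,0.26,0],"fingers":1},{"delta_pos":[0.0027,0,-0.0005],"turn":[0,0.34,0],"fingers":1},{"delta_pos":[0.0032,0,-0.0007],"turn":[0,0.42,0],"fingers":1},{"delta_pos":[0.0032,0,-0.0007],"turn":[0,0.42,0],"fingers":1},{"delta_pos":[0.0032,0,-0.0007],"turn":[0,0.42,0],"fingers":1}]}}

```text
clock: 5.95
position: [0.546, 0.0037, 0.077]
ee_rot: [0.73, 0.65, 0.157, -0.138]
ft_force: [7.7, 1.3, 0.5]
grip_width: 0.132
grasp_force: 42.0
```

Run:
```python
from h import *
o=get_obs(); print({k:np.round(o[k],4) for k in('clock','position','ft_force','torque','grip_width','grasp_force')})
c=snap('top','top5'); s=snap('scene','s5'); a=c['color'][110:230,270:390,::-1]; t=load('top1')['color'][145:190,285:315,::-1]
f=lambda i,k:cv2.resize(i,None,fx=k,fy=k,interpolation=cv2.INTER_NEAREST)
cv2.imwrite('pics/v5.png',cv2.hconcat([cv2.resize(a,(450,450),interpolation=2),cv2.resize(c['color'][145:190,288:318,::-1],(300,450),interpolation=0)]))
```

```text
{'clock': np.float64(5.95), 'position': array([0.546 , 0.0037, 0.077 ]), 'ft_force': array([7.6551, 1.2934, 0.4736]), 'torque': array([-0.0854, -1.3786, -0.8846]), 'grip_width': np.float64(0.1322), 'grasp_force': np.float64(41.9571)}
```

View pics/v5.png

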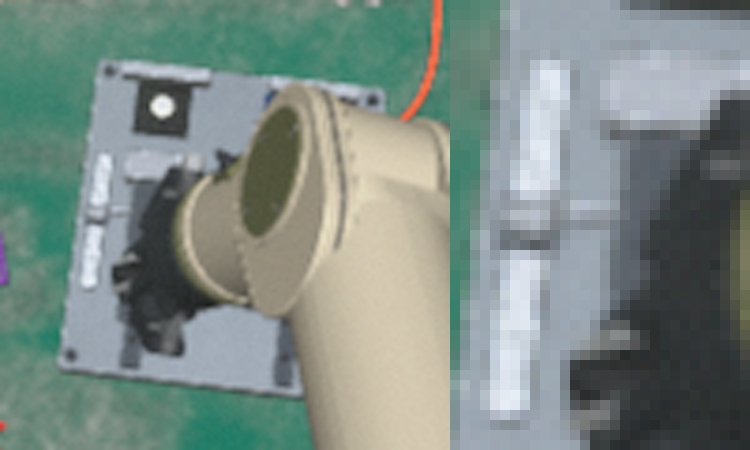

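The left station is now clear of the arm: index blade at zoom (585,213), shoe over rows 200–250 at column 528. Averaged profiles next.

Run:
```python
from h import *
cs=[camera('top') for _ in range(12)]; c=cs[0]; c['color']=np.mean([k['color'] for k in cs],0).astype(np.float32); np.savez('pics/t5.npz',**c)
P=np.load('P.npy')
x=np.arange(-18,-46,-1); print('x      ',*[f'{v:4d}' for v in x])
for y in np.arange(.068,.102,.002):
    r=rect(c,P,.042,-.046,-.018,y-.001,y+.001,1000).mean((1,2))[:28]; print(f'{y:.3f}  ',*[f'{int(v):4d}' for v in r])
g=c['color'].mean(2); print('cols',*range(291,308))
for v in range(160,174): print(v,*[f'{int(q):4d}' for q in g[v,291:308]])
d=proj(c,hol2w(P,[[-.03,.06,.042],[-.04,.06,.042],[-.03,.09,.042]])); print(d.round(2))
```

```text
x        -18  -19  -20  -21  -22  -23  -24  -25  -26  -27  -28  -29  -30  -31  -32  -33  -34  -35  -36  -37  -38  -39  -40  -41  -42  -43  -44  -45
0.068    138  138  136  133  132  135  142  147  147  143  137  131  128  126  128  132  132  132  129  128  128  128  128  128  129  131  132  134
0.070    158  158  157  155  154  157  165  170  167  160  151  144  140  140  144  150  155  155  153  152  152  152  152  153  154  154  156  157
0.072    166  166  166  165  164  166  173  179  178  169  158  149  143  142  147  156  165  167  165  165  165  166  166  166  167  167  167  166
0.074    167  167  167  166  165  167  174  183  184  176  164  152  143  139  142  153  165  169  168  167  168  168  169  169  169  169  168  168
0.076    166  166  166  166  164  165  173  184  189  183  171  158  147  140  140  150  162  168  168  166  166  167  167  167  168  168  168  167
0.078    167  167  166  166  163  162  169  182  191  190  181  169  156  146  142  149  160  166  167  166  166  166  167  167  167  167  167  168
0.080    166  166  166  165  160  157  161  172  182  182  177  
[... 2234 characters left out ...]
  153  141  113  100   94
167  158  146  140  161  172  181  160  129  133  143  138  139  143  126  103  100   85
168  173  146  116  115  127  138  119  115  147  165  165  166  158  128  101   96   79
169  176  143  113  125  109   92  100  125  158  166  166  166  153  120  100   91   70
170  167  154  165  198  198  179  151  146  166  166  167  168  150  115   99   93   68
171  168  166  191  217  227  222  183  161  166  167  168  167  147  111   99   96   83
172  167  157  194  225  227  217  179  166  168  168  167  166  147  110  101   98   88
173  167  159  206  229  226  206  157  167  168  168  167  166  144  107  100   94   74
[[306.95 167.06]
 [306.51 170.64]
 [295.95 165.88]]
```

The two views disagree by a few mm: top suggests about 4–5 mm more, scene about 1–2 mm. I'll settle it with one joint fit, using ray-cast boxes for blade, tongue, shoe, bar and carriage in both cameras.

The best fits (cost under 600) give about 6.4–7.9 mm still to go, matching the top view. I'll pull 5 mm more and refit with the new images.

Call:
{"name": "move_arm", "arguments": {"plan": [{"delta_pos":[0,-0.0025,0],"turn":[0,0,0],"fingers":1},{"delta_pos":[0,-0.005,0],"turn":[0,0,0],"fingers":1},{"delta_pos":[0,-0.005,0],"turn":[0,0,0],"fingers":1},{"delta_pos":[0,-0.005,0],"turn":[0,0,0],"fingers":1}]}}

```text
clock: 7.65
position: [0.541, 0.0043, 0.077]
ee_rot: [0.73, 0.65, 0.157, -0.137]
ft_force: [9.1, 1.0, 0.4]
grip_width: 0.135
grasp_force: 41.9
```

```bash
cat > run.py <<'E'
from fit import *
import fit, sys
from multiprocessing import Pool
fit.IM+= [(load('t7'),2,(290,156,302,173),0),(load('s7'),2,(274,212,288,226),1)]
# index positions from measured TCP travel: xi_k = xi0 + D[k]; xi0 free
D=[0,-19.6+0,-24.6]; D=np.array([0,float(sys.argv[1]),float(sys.argv[2])])
sg=np.array([3,.7,2,2,4,2,2,4,1.5,2,.4,.4,3,1,1,1.5,1.5])
q0=np.array([6,40,84,99,37.5,86.3,97.4,32.3,82.2,66.7,.7,-.85,-6,0,0,0,0])
lb=np.array([1,38,78,90,34,78,88,23,78,62,-1,-1.5,-18,-3,-3,-4,-4]);ub=np.array([8,42,92,106,60,92,102,40,88,76,2,.5,-2,3,3,4,4])
dx=np.array([.4,.3,.4,.4,.6,.4,.4,.6,.4,.4,.06,.06,.3,.12,.12,.12,.12])
def go(a0):
    def full(r): return np.r_[r[12]-a0,r[:12],r[12]+D,r[13:]]
    # res indexes shifts at 15..; adapt for 3 index positions
    def res(r):
        q=full(r); out=[]
        for cam in(0,1):
            A=[];b=[]
            for c,i,w,k in fit.IM:
                if k==cam: A.append(design(c,P,q,q[13+i],w,q[16+2*cam:18+2*cam])); b.append(c['color'][w[1]:w[3],w[0]:w[2]].mean(2).ravel().astype(float))
            A=np.vstack(A);b=np.concatenate(b);m=np.eye(36)*.05
            x=np.linalg.lstsq(np.vstack([A,m]),np.r_[b,m@np.full(36,100.)],rcond=None)[0]; out.append((A@x-b)/10)
        return np.concatenate(out)
    f=lambda r:np.r_[res(r),(r-q0)/sg*.5]; q=q0
    for sc in(1.3,.7,.4):
        r=least_squares(f,q,bounds=(lb,ub),loss='soft_l1',jac=lambda q:np.stack([(f(q+e)-f(q-e))/(2*e.sum()) for e in np.diag(dx*sc)],1),max_nfev=20); q=r.x
    return a0,r.cost,q
if __name__=='__main__':
    with Pool() as p:
        for a0,c,q in p.map(go,np.arange(20,31,1.),chunksize=1): print(a0,'left',round(a0+D[2],1),'cost',round(c,1),*q.round(1))
E
OMP_NUM_THREADS=1 python3 - <<'E'
from h import *
import subprocess
o=get_obs(); print({k:np.round(o[k],4) for k in('clock','position','ft_force','grip_width','grasp_force')})
avg('s7',8)
cs=[camera('top') for _ in range(8)]; c=cs[0]; c['color']=np.mean([k['color'] for k in cs],0).astype(np.float32); np.savez('pics/t7.npz',**c)
P=np.load('P.npy'); z=np.array([.0,.407,-.913])
e=np.array([np.cos(P[2]),np.sin(P[2])]); g=lambda p:1000*(e@np.array(p[:2]))
a=g([.5644,-.0019]);b=g([.546,.0037]);d=g(o['position']); print('travel',b-a,d-a,'note')
subprocess.run(['python3','run.py',str(b-a),str(d-a)])
E
nproc
```

```text
20.0 left -3.9 cost 1205.7 7.7 39.6 83.2 103.6 40.0 87.0 98.4 33.7 80.5 66.9 0.8 -0.7 -6.3 -0.3 -0.5 -0.9 -0.4
21.0 left -2.9 cost 1195.2 6.2 39.0 83.7 101.8 39.1 86.5 97.9 33.4 79.9 66.4 0.9 -0.7 -6.4 -0.2 0.1 -0.3 -0.3
22.0 left -1.9 cost 899.0 5.4 40.7 86.3 99.8 36.6 86.8 98.1 31.8 81.8 68.3 0.4 -0.9 -6.7 -0.0 -0.9 -1.5 -0.2
23.0 left -0.9 cost 891.2 5.6 41.0 85.6 97.9 37.2 86.0 97.0 32.7 81.0 66.4 0.6 -0.8 -7.4 0.1 -0.2 -0.8 -0.5
24.0 left 0.1 cost 798.3 6.7 40.6 82.3 97.4 34.8 85.1 96.2 32.2 80.7 66.4 -0.3 -0.9 -6.8 0.4 -0.3 -0.6 -0.4
25.0 left 1.1 cost 780.2 7.0 40.0 84.0 98.8 34.3 86.6 97.7 32.0 81.9 67.6 -0.3 -0.9 -7.2 -0.2 0.1 -0.4 0.0
26.0 left 2.1 cost 769.2 5.4 40.7 83.3 98.4 34.7 86.2 97.2 32.1 81.3 66.9 -0.3 -0.9 -5.7 0.0 -0.0 -0.5 -0.1
27.0 left 3.1 cost 881.4 6.3 40.7 83.7 98.5 37.3 86.7 97.7 32.6 82.4 67.1 0.6 -0.8 -6.5 -0.2 0.3 -0.2 0.0
28.0 left 4.1 cost 866.5 6.1 40.9 83.6 97.7 37.2 85.8 96.9 32.6 81.0 66.4 0.7 -0.8 -5.6 0.0 0.6 0.0 -0.1
29.0 left 5.1 cost 869.4 6.0 41.2 84.1 98.2 37.3 86.3 97.3 32.6 81.6 66.9 0.7 -0.8 -5.1 -0.1 0.7 0.1 -0.0
30.0 left 6.1 cost 1004.0 7.4 41.1 84.0 97.9 35.5 86.6 97.5 32.9 82.8 66.6 0.6 -0.8 -4.3 -0.2 -0.3 0.1 -0.0
{'clock': np.float64(7.65), 'position': array([0.541 , 0.0043, 0.077 ]), 'ft_force': array([9.1079, 1.015 , 0.3778]), 'grip_width': np.float64(0.1349), 'grasp_force': np.float64(41.8584)}
travel -18.921818451515037 -23.918154155788216 note
4
```

The cost minimum is around 1–2 mm left, but the starts fell into different lighting modes. One refined refit from the best mode.

```bash
sed -e 's/^q0=.*/q0=np.array([6,40.4,83.5,98.4,34.7,86.2,97.2,32.1,81.5,67,-.3,-.9,-6.4,0,0,-.5,0])/' -e "s/np.arange(20,31,1.)/np.arange(22.5,28.6,.5)/" -e 's/zs_//' run.py > run2.py; sed -i 's/in(1.3,.7,.4)/in(1.,.6,.3,.6,.3)/; s/"""//' run2.py
OMP_NUM_THREADS=1 timeout 500 python3 run2.py -18.9 -23.9
OMP_NUM_THREADS=1 python3 - <<'E'
from h import *
P=np.load('P.npy'); c=load('t7'); g=c['color'].mean(2); print('cols',*range(291,305))
for v in range(161,173): print(v,*[f'{int(q):4d}' for q in g[v,291:305]])
E
```

```text
22.5 left -1.4 cost 808.4 6.4 40.2 83.4 98.3 34.7 85.5 96.8 31.8 81.2 67.2 -0.4 -1.0 -7.0 0.2 -0.5 -1.1 -0.4
23.0 left -0.9 cost 787.2 6.0 40.6 83.7 98.6 35.1 86.5 97.5 32.2 81.8 67.4 -0.4 -0.9 -6.4 0.0 -0.7 -1.3 -0.4
23.5 left -0.4 cost 789.0 5.3 41.1 83.7 98.6 35.3 86.3 97.3 32.2 81.4 67.1 -0.4 -0.9 -7.9 -0.0 -0.2 -0.8 -0.2
24.0 left 0.1 cost 790.6 6.2 40.4 83.5 98.5 35.0 86.2 97.3 32.3 81.6 67.4 -0.4 -0.9 -6.4 -0.0 -0.5 -0.9 -0.3
24.5 left 0.6 cost 790.9 5.9 40.8 83.1 98.1 34.9 85.8 96.9 32.2 81.4 67.0 -0.4 -0.9 -6.7 0.1 -0.2 -0.6 -0.3
25.0 left 1.1 cost 777.7 6.2 40.4 82.8 98.0 34.4 85.8 96.9 32.1 81.0 66.8 -0.4 -0.9 -5.9 0.2 -0.3 -0.6 -0.3
25.5 left 1.6 cost 774.7 6.6 40.4 83.5 98.6 34.7 86.3 97.5 32.2 81.9 67.2 -0.4 -0.9 -6.2 -0.1 -0.1 -0.6 -0.1
26.0 left 2.1 cost 767.1 5.7 40.6 83.4 98.4 34.7 86.2 97.2 32.1 81.4 66.8 -0.3 -0.9 -5.6 -0.0 -0.1 -0.5 -0.1
26.5 left 2.6 cost 764.1 6.4 40.3 83.4 98.4 34.4 86.4 97.3 32.2 81.7 67.2 -0.3 -0.9 -5.7 -0.0 0.1 -0.4 -0.0
27.0 left 3.1 cost 757.0 6.5 40.5 83.5 98.4 34.7 86.3 97.3 32.2 81.8 67.1 -0.3 -0.9 -6.3 -0.1 0.5 -0.1 0.0
27.5 left 3.6 
[... 554 characters left out ...]
 199  161  166  166  166  166  153
164  146  163  150  176  206  204  190  163  157  166  165  165  165  146
165  149  157  152  159  166  176  167  142  145  165  166  165  165  144
166  154  152  162  187  186  190  178  146  148  163  156  159  164  147
167  158  146  139  162  173  181  160  138  153  163  167  191  201  164
168  173  145  117  114  128  138  119  113  138  149  155  172  174  137
169  176  143  112  124  109   92  101  121  149  152  147  144  132  110
170  167  154  166  198  199  179  151  145  166  166  168  167  149  114
171  169  165  192  217  226  222  183  161  167  166  168  168  147  110
172  166  156  194  225  227  217  178  166  167  168  166  167  147  111
```

Edge-by-edge readings from the top image are consistent: tongue edges, shoe edges and blade top all put the blade within about 0.5 mm of the tongue's middle. I'll use the last picture to check this in both views.

Run:
```python
from h import *
c=load('t7')['color']; s=load('s7')['color']
f=lambda i,w,h:cv2.resize(np.clip(i[:,:,::-1]*1.1,0,255).astype(np.uint8),(w,h),interpolation=cv2.INTER_CUBIC)
cv2.imwrite('pics/v7.png',np.hstack([f(c[152:180,288:308],400,560),f(s[206:227,276:291],400,560)]))
g=s.mean(2); print('cols',*range(278,292))
for v in range(211,221): print(v,*[f'{int(q):4d}' for q in g[v,278:292]])
```

```text
cols 278 279 280 281 282 283 284 285 286 287 288 289 290 291
211   65  109  164  135   67   59   64   68   68   68   69   69   67   67
212   69   73   60   58   52   56   81   75   71   69   68   68   68   68
213   71   66   69   58   78   46   31   44   69   67   63   66   67   69
214   76   90  119   71   66   45   34   33   32   78  216   99   67   74
215   73   78   79   67   64   53   29   22   85  113   90   46   42   60
216   70   71   76   66   41  153  132   98   75   69   68   47   36   40
217  110   83   70   58   87  128  212   87   61   66   29   29   37   44
218  182  139  123  108  146  119   86   60   95   95   76   52   30   34
219  204  198  204  155  120   80   60   60   90  124  127  127  109   59
220  120  213  111   67   79   77   69   49   41  113  123  123  124  131
```

View pics/v7.png

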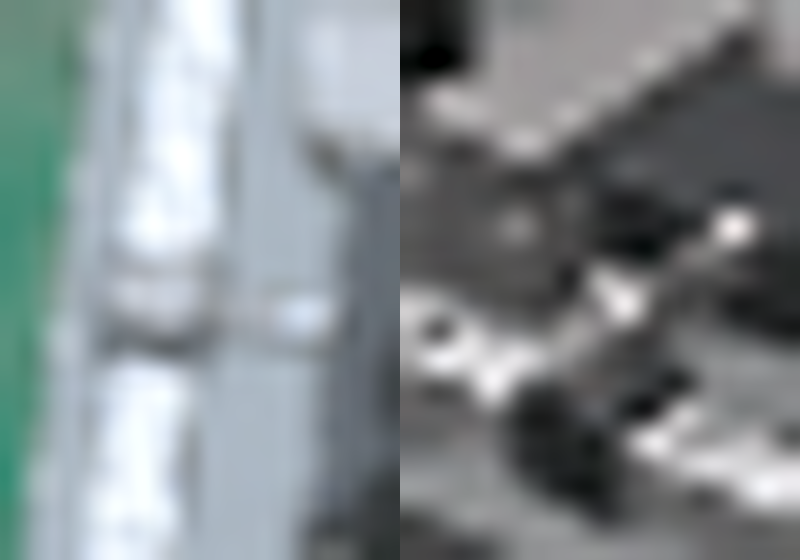

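In the top view the blade (300,315) is in line with the tongue (160,297) once the holder's yaw is allowed for. In the scene view the blade line (735,228)→(670,270) runs into the tongue tip (620,295). The jaw is at the mark and firmly held, so I'm handing in.

```bash
python3 -c "
from workcell import get_obs,hand_in
o=get_obs(); print(o['clock'],o['position'],o['grip_width'],o['grasp_force'],o['ft_force'])
print(hand_in())"
```

```text
8.45 [0.54107001 0.00427142 0.0770157 ] 0.13273018470933567 41.85993432998657 [8.32484768 1.25227215 0.38826834]
the job is handed in; nothing more can be done
None
```

The fan is in the left station; I pulled that jaw back about 24 mm to its pointer, gripped at about 42 N, and handed the job in still holding it (top view: level within about 0.5 mm; scene view: possibly up to 2 mm past the mark).

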